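# Flip the finished station's flag to green

### The job

Two welding stations on the bench each have a flip flag showing red. At the station where the finished welded T-bracket lies, push the flag over its pivot with your fingertips until it lies completely flat on its other side, showing green; do not pinch or force it. Leave the other station's flag showing red, and leave the bracket, the plain plate, the magnet and the clamp where they lie.

Things in the scene. Friction and masses are not known exactly. Their poses are not given: they have to be found in the camera images.
- stand_left: The left flag stand, bolted down: grey base plate 150 x 110 x 8 mm, two steel posts (18 x 8 mm, outer faces 100 mm apart, tops 108 mm above the bench) with the flag's axle between them. Origin: bench level under the axle's middle. Its y axis runs along the axle (level); the flag lies on its -x side at first, on its +x side when turned over (roughly: from the bench's outside to its middle).
- pivot_left (a point): Middle of the left flag's axle, 95 mm above the bench; axes as the stand's. The hinge is stiff: the flag does not fall but stays at whatever angle it is left; turning it takes about 0.1 N m (1 to 2 N at its outer edge). A hard stop ends the turn at pi.
- flag_left (a joint): The left flag, a flat aluminium paddle: 70 mm along the axle, 85 mm out from it, 5 mm thick, red one face, green the other. Value in rad: 0 = level on the stand's -x side, red up (starts at 0 to 0.2); pi/2 = upright; pi = flipped, level on the +x side, green up.
- edge_left (a point): Middle of the left flag's outer edge, 85 mm from the axle; moves with the flag. At the start there is free space beneath the flag, about 84 mm down to the base plate, and a fingertip can go in under this edge.
- stand_right: The right flag stand, bolted down: grey base plate 150 x 110 x 8 mm, two steel posts (18 x 8 mm, outer faces 100 mm apart, tops 108 mm above the bench) with the flag's axle between them. Origin: bench level under the axle's middle. Its y axis runs along the axle (level); the flag lies on its -x side at first, on its +x side when turned over (roughly: from the bench's outside to its middle).
- pivot_right (a point): Middle of the right flag's axle, 95 mm above the bench; axes as the stand's. The hinge is stiff: the flag does not fall but stays at whatever angle it is left; turning it takes about 0.1 N m (1 to 2 N at its outer edge). A hard stop ends the turn at pi.
- flag_right (a joint): The right flag, a flat aluminium paddle: 70 mm along the axle, 85 mm out from it, 5 mm thick, red one face, green the other. Value in rad: 0 = level on the stand's -x side, red up (starts at 0 to 0.2); pi/2 = upright; pi = flipped, level on the +x side, green up.
- edge_right (a point): Middle of the right flag's outer edge, 85 mm from the axle; moves with the flag. At the start there is free space beneath the flag, about 84 mm down to the base plate, and a fingertip can go in under this edge.
- bracket: Finished welded T-bracket, loose: steel base 80 x 60 x 6 mm with an upright web 80 mm long, 6 mm thick, to 56 mm high along its middle, brass-coloured weld seams at its foot, about 0.4 kg. Origin: centre of the underside. It lies beside one stand, 140 to 165 mm from it, on the side away from the robot: the station whose flag is to be turned.
- blank: Unworked flat metal plate, loose, 80 x 60 x 6 mm, 0.22 kg; lies beside the other stand. Origin: centre of the underside.
- magnet: Red welding magnet, loose, about 90 x 45 x 22 mm, 0.25 kg, between the stands. Origin: centre of the underside.
- clamp: Orange G-clamp lying flat, loose, about 130 x 75 mm, 12 mm high (its screw up to 20 mm), 0.35 kg, between the stands on the robot's side. Origin: at its middle, bench level.
Not all that is in view belongs to the job. Of the things like the magnet, leave any that is brown or yellow; of the rest the larger one is meant.

How it is judged:
On the way:
1. the flag beside the T-bracket stands upright, past 80 degrees (((horizontal distance between bracket and stand_left below 0.2 m and value of joint flag_left above 1.4 rad) or (horizontal distance between bracket and stand_right below 0.2 m and value of joint flag_right above 1.4 rad))).
At the end, for the whole second after the job is handed in: The flag beside the T-bracket is turned to within 6 degrees of fully over (above 3.04 rad) and at rest, green up; the other flag is still below 0.35 rad, red up; bracket, plate, magnet and clamp are within 20 mm of where they started (((horizontal distance between bracket and stand_left below 0.2 m and value of joint flag_left above 3.04 rad and value of joint flag_right below 0.35 rad and velocity of joint flag_left below 0.1 rad/s and distance of each of bracket, blank, magnet, clamp from where it was at the start of the episode below 0.02 m and linear speed of each of bracket, blank, magnet, clamp below 0.02 m/s) or (horizontal distance between bracket and stand_right below 0.2 m and value of joint flag_right above 3.04 rad and value of joint flag_left below 0.35 rad and velocity of joint flag_right below 0.1 rad/s and distance of each of bracket, blank, magnet, clamp from where it was at the start of the episode below 0.02 m and linear speed of each of bracket, blank, magnet, clamp below 0.02 m/s))); the robot touches nothing.
It fails at once if the other station's flag is turned up ((horizontal distance between bracket and stand_left below 0.2 m and value of joint flag_right above 0.45 rad) or (horizontal distance between bracket and stand_right below 0.2 m and value of joint flag_left above 0.45 rad)).
It fails at once if the bracket, plate, magnet or clamp is shoved by more than 25 mm, lifted or carried (distance of any of bracket, blank, magnet, clamp from where it was at the start of the episode above 0.025 m or height (world z) of any of bracket, blank, magnet, clamp above 0.012 m).
It fails at once if a flag or stand is pinched or pressed with more than 35 N (contact force between the fingers and stand_left above 35 N or contact force between the fingers and stand_right above 35 N).
It also fails if it takes over 45 s, if anything falls off the work surface, if the arm or the gripper's body presses on something with over 40 N, if the wrist force passes 120 N, or if a joint passes its speed limit or range.

### The arm

A 6-joint arm with a two-finger parallel gripper is mounted at the origin on the work surface. World frame = base frame: x ahead of the robot, y to its left, z up, the work surface at z = 0. Lengths are in m, angles in rad, forces in N, time in s.
With the tool pointing down it reaches from about 0.4 to 0.825 m from the base axis. Payload 7 kg.
Tool frame: the origin (TCP) lies on the centre line of the jaws, within the pads' length; the fingertips stand 22 mm ahead of it and the grasp point (between the pads) lies 3 mm ahead of it; z points along the fingers, y is the line along which they close (so a half turn about z gives the same grasp; the last joint's range is limited). The gripper opens to 88 mm and grips with 3 to 60 N. Pads are 19 mm wide; open, the fingers measure 130 mm over their backs; the gripper's body (78 mm by 193 mm) begins 47 mm behind the grasp point.
Start: joints at [-0.932, 0.359, 0.012, 0, -1.224, -0.288], TCP at [0.232, -0.634, 0.249] pointing down, gripper open.
Joint ranges: [-3.07, 3.07], [-1.43, 2.12], [-1.02, 1.25], [-3.03, 1.67], [-3.05, -0], [-3.03, 3.03]. Speed limits (rad/s): [2.39, 2.39, 3.01, 3.14, 3.14, 3.14].

### API

Orientations are given as [roll, pitch, yaw] about the fixed x, y, z axes, in that order (R = Rz(yaw) Ry(pitch) Rx(roll)).
In Python, from station import monitor, viewer, order gives the robot as it stands. The module is installed in compiled form; this text tells all that it offers.
- The arm moves only by the tool servo_tool, never from a script. Its argument "targets" is a list of rows, each an object with "angular": the turn, a rotation vector about the tool's x, y, z in degrees, a list of three; "xyz": the shift along the tool's x, y, z in cm, a list of three; "claw": the finger opening in cm, from 0 to 8.76. A call has 1 to 20 rows; each row shifts and turns the commanded pose from where the row before left it, along the tool's axes as they then stand; what a row does not reach is not made up. A row lasts 1/10 s, in which the tool goes at most 50 mm and 8.59 degrees, less where a joint would pass 70% of its speed; a pose out of reach is approached as far as the arm can. A call is refused whole if a number of a shift passes 5 or a number of a turn 8.59, either way. A call with a gripper value outside its range is refused whole. The fingers move at their own pace and stop on an object; "force" is the grip in N (left out, the last holds). Time passes only in rows, so rows that do not move let the fingers close. It gives the time, the measured TCP pose, the force, the opening and the grip force at its end, in the units of the state.
- monitor.get_state(): the state, without advancing time (a new reading comes with each control period).
- viewer.grab_frame(name): name is "side" or "top"; returns a dict with "color" (420x560x3 uint8, blue, green, red), "fovy" (degrees; the focal length in pixels is half the picture's height over the tangent of half this angle, whatever the lens; pixels are square), "cx", "cy" (the principal point, pixels), "R" (3x3) and "t" (3): a world point X has camera coordinates R X + t. Camera axes: x right, y down, z forward; pixel columns grow to the right and rows downward; lengths in m; the calibration is good to about 2 mm. A picture is of the moment at which its call begins. There is no depth.
- order.job_done(): hands the job in; it is judged then, once.
The state is a dict: "t": time; "q": joint angles; "qd": joint speeds; "joint_efforts": joint torques, N m; "eef_pos": TCP position; "ee_rot": TCP orientation; "force": force on the tool from outside, world axes, zero at the start; "moment": the same for the moment, N m; "width": finger opening in m; "gripper_force": force on a finger pad.
Only numpy, scipy, OpenCV 4.12 (cv2) and the standard library are available. Lean on these libraries where they do the work, as an engineer would, in place of code of your own. Each camera call takes 0.05 s, during which the arm holds its last target. There are 200 camera calls.

## Working session

There is one attempt and no reset: what is moved stays moved. The work goes in short steps, Python scripts to look and compute and a tool call to move; the robot and the scene stay as the last step left them, time stands still between calls to the robot, and variables do not carry over. Pictures are saved under pics/ and viewed, at most 10 in all, crops included, and the job is handed in when it is done.

Besides the shell and the picture viewer there is one more tool, called as name(argument=value, ...) on one line, values as JSON. servo_tool: Moves the arm, as the interface text tells. Its arguments: {"type":"object","properties":{"targets":{"type":"array"},"force":{"type":"number"}},"required":["targets"]}

```bash
mkdir -p pics
cat > h.py <<'E'
import numpy as np, cv2, pickle
from station import monitor, viewer, order
def snap(n,f):
    d=viewer.grab_frame(n); cv2.imwrite('pics/'+f+'.png',d['color']); pickle.dump(d,open('pics/'+f+'.pkl','wb')); return d
def load(f): return pickle.load(open('pics/'+f+'.pkl','rb'))
def K(d):
    f=d['color'].shape[0]/2/np.tan(np.radians(d['fovy'])/2); return f
def ray(d,u,v,z):
    R,t=np.array(d['R']),np.array(d['t']); f=K(d)
    c=-R.T@t; r=R.T@np.array([(u-d['cx'])/f,(v-d['cy'])/f,1]); return c+r*(z-c[2])/r[2]
def proj(d,X):
    p=np.array(d['R'])@np.array(X)+d['t']; f=K(d); return [round(f*p[0]/p[2]+d['cx'],1),round(f*p[1]/p[2]+d['cy'],1)]
E
python3 - <<'E'
from h import *
for n in('top','side'):
    d=snap(n,n+'0'); print(d['fovy'],d['cx'],d['cy'],-np.array(d['R']).T@d['t'])
s=monitor.get_state(); print(s['t'],s['eef_pos'],s['ee_rot'],s['force'])
E
```

```text
42.78481845704602 284.16932529136324 218.9401906146822 [ 0.39758089 -0.0065872   1.18931039]
46.43652389717418 273.6141869622046 200.9190038694402 [0.28931492 0.71798526 0.77945117]
0.1 [ 0.23179517 -0.63351225  0.24771987] [ 3.14009071e+00 -1.10937617e-04 -2.79092454e+00] [-0.61785567 -0.52653724 -1.0573175 ]
```

View pics/top0.png

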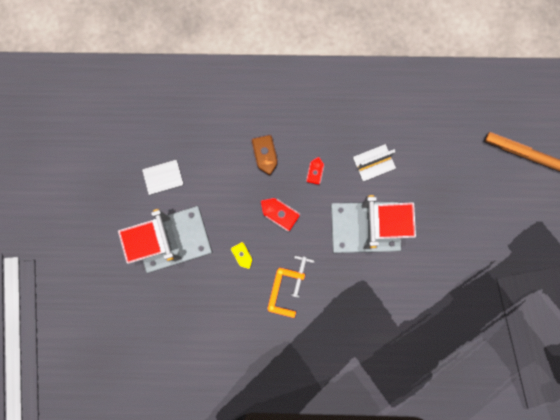

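View pics/side0.png

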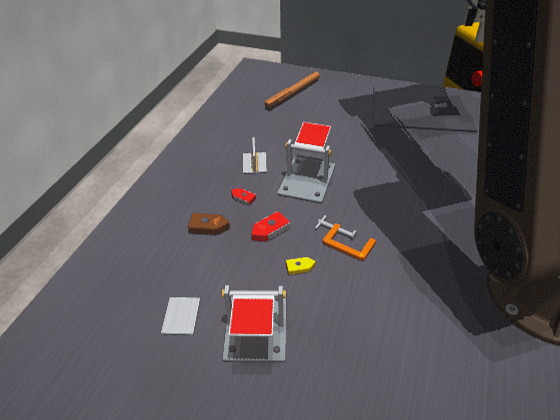

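Run:
```python
from h import *
d=load('top0'); c=d['color'][135:265,320:440]; cv2.imwrite('pics/c.png',cv2.resize(c,None,fx=4.5,fy=4.5,interpolation=cv2.INTER_CUBIC))
```

```text
(no output)
```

View pics/c.png

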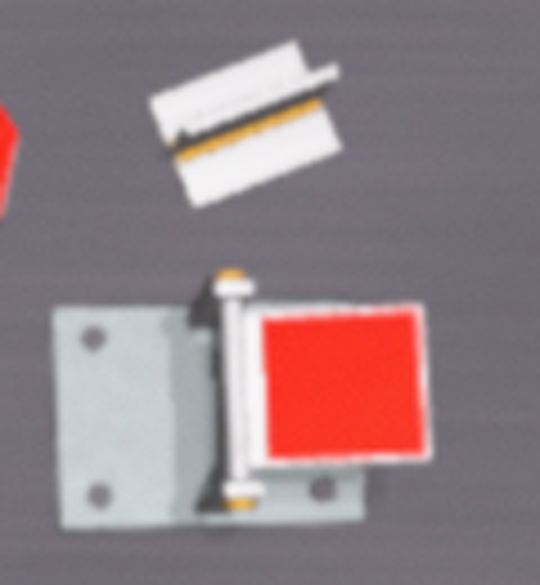

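The station with the T-bracket (upright web and brass seam at ~(375,163)) is the right one. The plain plate at (162,177) marks the left. Of the magnet-like items at (282,213) red large, (316,171) red small, (265,154) brown and (242,256) yellow, the large red one is meant; none of them gets touched.

Run:
```python
from h import *
d=load('top0')
a=ray(d,371.8,196.1,.095);b=ray(d,373.6,246.8,.095);m=(a+b)/2;print(a,b,m,np.linalg.norm(a-b))
v=(a-b)/np.linalg.norm(a-b);print('axle dir',v,np.degrees(np.arctan2(v[1],v[0])))
for z in(.095,.105,.115):
  e=ray(d,414.4,219.9,z);print(z,e,np.hypot(*(e-m)[:2]))
for u,w in((375,161),(282,213),(292,290)):print(ray(d,u,w,0))
s=load('side0');print(proj(s,m),proj(s,ray(d,414.4,219.9,.1)))
```

```text
[ 0.59756023 -0.17959923  0.095     ] [ 0.49236831 -0.18241583  0.095     ] [ 0.54496427 -0.18100753  0.095     ] 0.10522962297698436
axle dir [0.99964172 0.02676623 0.        ] 1.5337753934187597
0.095 [ 0.54898217 -0.26675473  0.095     ] 0.08584128912068015
0.105 [ 0.54759864 -0.26437728  0.105     ] 0.08341136057581326
0.115 [ 0.54621511 -0.26199982  0.115     ] 0.0810019514924576
[ 0.69595905 -0.20254017  0.        ]
[0.57380269 0.00691116 0.        ]
[ 0.40292873 -0.0175707   0.        ]
[np.float64(307.8), np.float64(148.1)] [np.float64(316.6), np.float64(126.8)]
```

servo_tool(targets=[{"angular": [0,0,-7.1],"xyz": [0,0,0],"claw": 0},{"angular": [0,0,-7.1],"xyz": [0,0,0],"claw": 0},{"angular": [0,0,-7.1],"xyz": [0,0,0],"claw": 0},{"angular": [0,0,-7.1],"xyz": [0,0,0],"claw": 0},{"angular": [0,0,-7.1],"xyz": [0,0,0],"claw": 0},{"angular": [0,0,-7.1],"xyz": [0,0,0],"claw": 0},{"angular": [0,0,-7.1],"xyz": [0,0,0],"claw": 0},{"angular": [0,0,-7.1],"xyz": [0,0,0],"claw": 0},{"angular": [0,0,-7.1],"xyz": [0,0,0],"claw": 0},{"angular": [0,0,-7.1],"xyz": [0,0,0],"claw": 0}])

```text
t: 1.1
eef_pos: [0.2319, -0.6336, 0.248]
ee_rot: [3.141, 0.001, -1.547]
force: [-0.4, 0.7, 0.2]
width: 0.0133
gripper_force: 0.0
```

servo_tool(targets=[{"angular": [0,0,0],"xyz": [-1.5,-2.1,0],"claw": 0},{"angular": [0,0,0],"xyz": [-1.5,-2.1,0],"claw": 0},{"angular": [0,0,0],"xyz": [-1.5,-2.1,0],"claw": 0},{"angular": [0,0,0],"xyz": [-1.5,-2.1,0],"claw": 0},{"angular": [0,0,0],"xyz": [-1.5,-2.1,0],"claw": 0},{"angular": [0,0,0],"xyz": [-1.5,-2.1,0],"claw": 0},{"angular": [0,0,0],"xyz": [-1.5,-2.1,0],"claw": 0},{"angular": [0,0,0],"xyz": [-1.5,-2.1,0],"claw": 0},{"angular": [0,0,0],"xyz": [-1.5,-2.1,0],"claw": 0},{"angular": [0,0,0],"xyz": [-1.5,-2.1,0],"claw": 0},{"angular": [0,0,0],"xyz": [-1.5,-2.1,0],"claw": 0},{"angular": [0,0,0],"xyz": [-1.5,-2.1,0],"claw": 0},{"angular": [0,0,0],"xyz": [-1.5,-2.1,0],"claw": 0},{"angular": [0,0,0],"xyz": [-1.5,-2.1,0],"claw": 0},{"angular": [0,0,0],"xyz": [-1.5,-2.1,0],"claw": 0}])

```text
t: 2.6
eef_pos: [0.5432, -0.402, 0.2481]
ee_rot: [3.141, 0.0, -1.552]
force: [0.8, 0.2, 0.1]
width: 0.0007
gripper_force: 0.0
```

servo_tool(targets=[{"angular": [0,-7.2,0],"xyz": [0,0,0],"claw": 0},{"angular": [0,-7.2,0],"xyz": [0,0,0],"claw": 0},{"angular": [0,-7.2,0],"xyz": [0,0,0],"claw": 0},{"angular": [0,-7.2,0],"xyz": [0,0,0],"claw": 0},{"angular": [0,-7.2,0],"xyz": [0,0,0],"claw": 0},{"angular": [0,-7.2,0],"xyz": [0,0,0],"claw": 0},{"angular": [0,-7.2,0],"xyz": [0,0,0],"claw": 0}])

```text
t: 3.3
eef_pos: [0.5425, -0.4034, 0.2484]
ee_rot: [-3.141, 0.884, -1.551]
force: [0.3, 0.5, -1.4]
width: 0.0002
gripper_force: 0.0
```

```bash
cat >> h.py <<'E'
from scipy.spatial.transform import Rotation as Ro
def rows(target):  # world TCP -> shift in tool axes, cm
    s=monitor.get_state(); R=Ro.from_euler('xyz',s['ee_rot']).as_matrix()
    print('t',s['t'],'tcp',np.round(s['eef_pos'],4),'z',np.round(R[:,2],3),'tip',np.round(s['eef_pos']+.022*R[:,2],4),'q',np.round(s['q'],2))
    for T in target: print(T,np.round(100*R.T@(np.array(T)-s['eef_pos']),2))
E
python3 - <<'E'
from h import *
rows([(.548,-.345,.085),(.548,-.28,.072)])
E
```

```text
t 3.3 tcp [ 0.5425 -0.4034  0.2484] z [-0.015  0.773 -0.634] tip [ 0.5422 -0.3864  0.2345] q [-0.72  0.75  0.66 -0.7  -2.05  0.6 ]
(0.548, -0.345, 0.085) [ 8.95 -0.66 14.87]
(0.548, -0.28, 0.072) [ 5.83 -0.78 20.72]
```

servo_tool(targets=[{"angular": [0,0,0],"xyz": [1.28,-0.1,2.12],"claw": 0},{"angular": [0,0,0],"xyz": [1.28,-0.1,2.12],"claw": 0},{"angular": [0,0,0],"xyz": [1.28,-0.1,2.12],"claw": 0},{"angular": [0,0,0],"xyz": [1.28,-0.1,2.12],"claw": 0},{"angular": [0,0,0],"xyz": [1.28,-0.1,2.12],"claw": 0},{"angular": [0,0,0],"xyz": [1.28,-0.1,2.12],"claw": 0},{"angular": [0,0,0],"xyz": [1.28,-0.1,2.12],"claw": 0}])

```text
t: 4.0
eef_pos: [0.5482, -0.345, 0.0834]
ee_rot: [3.14, 0.88, -1.553]
force: [-0.0, -0.5, -0.2]
width: 0.0002
gripper_force: 0.0
```

Run:
```python
from h import *
d=snap('side','s1'); e=snap('top','t1')
a=cv2.resize(d['color'][80:220,240:400],None,fx=2.4,fy=2.4); b=cv2.resize(e['color'][150:290,320:480],None,fx=2.4,fy=2.4)
cv2.imwrite('pics/v1.png',np.hstack([a,b]))
rows([(.548,-.28,.068)])
```

```text
t 4.1 tcp [ 0.5473 -0.3431  0.0812] z [-0.019  0.774 -0.633] tip [ 0.5469 -0.3261  0.0672] q [-0.66  0.83  0.4  -0.66 -1.75  0.76]
(0.548, -0.28, 0.068) [-2.98 -0.2   5.71]
```

View pics/v1.png

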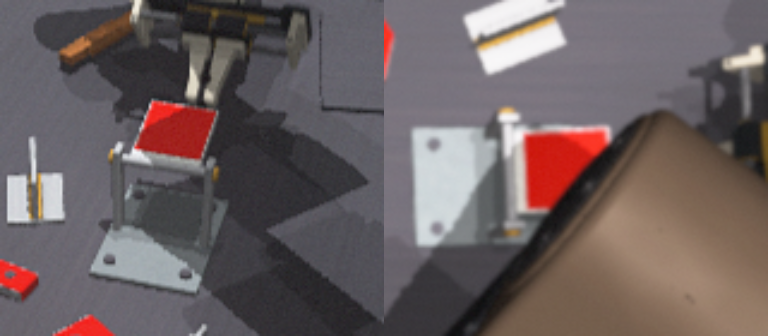

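Side view: the closed fingertips (~(200,95) in the left crop) sit just outside the flag's outer edge. The flag is still red and untouched. I'll plan the sweep next.

```bash
cat >> h.py <<'E'
P=np.array([.545,-.181,.095]); S=np.array([-.0268,.9996,0]); Z=np.array([0,0,1.]); Yt=np.cross(Z,S)
def pose(th,r=.068):
    t=np.radians(th); tilt=np.radians(np.interp(th,[50,130],[50.6,5]))
    u=-np.cos(t)*S+np.sin(t)*Z; n=np.sin(t)*S+np.cos(t)*Z
    f=np.sin(tilt)*S-np.cos(tilt)*Z; w=np.cos(tilt)*S+np.sin(tilt)*Z
    c=P-.0025*n+(.085*u+.017*f if th<39 else r*u)
    tip=c-.0095*w
    R=np.column_stack([-w,np.cross(f,-w),f]); return tip-.022*f,R
def plan(ths,extra=None):
    s=monitor.get_state(); p=np.array(s['eef_pos']);R=Ro.from_euler('xyz',s['ee_rot']).as_matrix()
    print('t',s['t'],np.round(p,4),np.round(s['force'],1))
    for th in ths:
        q,Q=pose(th); a=np.degrees(Ro.from_matrix(R.T@Q).as_rotvec()); d=100*R.T@(q-p)
        print(th,'ang',np.round(a,1).tolist(),'xyz',np.round(d,2).tolist(),'tcp',np.round(q,3)); p,R=q,Q
E
python3 - <<'E'
from h import *
plan(list(range(-15,61,5)))
E
```

```text
t 4.1 [ 0.5473 -0.3431  0.0812] [-0.4 -0.1 -1. ]
-15 ang [-0.1, 0.1, -0.5] xyz [-3.34, -0.16, 6.41] tcp [ 0.547 -0.272  0.066]
-10 ang [-0.0, 0.0, 0.0] xyz [-0.44, -0.0, -0.6] tcp [ 0.547 -0.274  0.074]
-5 ang [-0.0, 0.0, 0.0] xyz [-0.49, 0.0, -0.56] tcp [ 0.548 -0.275  0.081]
0 ang [-0.0, 0.0, 0.0] xyz [-0.54, -0.0, -0.51] tcp [ 0.548 -0.276  0.088]
5 ang [-0.0, 0.0, 0.0] xyz [-0.58, 0.0, -0.46] tcp [ 0.548 -0.276  0.096]
10 ang [-0.0, 0.0, 0.0] xyz [-0.62, -0.0, -0.41] tcp [ 0.548 -0.275  0.103]
15 ang [-0.0, 0.0, 0.0] xyz [-0.65, 0.0, -0.35] tcp [ 0.547 -0.274  0.11 ]
20 ang [-0.0, 0.0, 0.0] xyz [-0.68, -0.0, -0.3] tcp [ 0.547 -0.272  0.118]
25 ang [-0.0, 0.0, 0.0] xyz [-0.7, 0.0, -0.24] tcp [ 0.547 -0.269  0.124]
30 ang [-0.0, 0.0, 0.0] xyz [-0.72, -0.0, -0.17] tcp [ 0.547 -0.266  0.131]
35 ang [-0.0, 0.0, 0.0] xyz [-0.73, -0.0, -0.11] tcp [ 0.547 -0.262  0.138]
40 ang [-0.0, 0.0, 0.0] xyz [-0.72, 0.0, -0.05] tcp [ 0.547 -0.258  0.143]
45 ang [-0.0, 0.0, 0.0] xyz [-0.59, 0.0, 0.01] tcp [ 0.547 -0.254  0.148]
50 ang [-0.0, 0.0, 0.0] xyz [-0.59, -0.0, 0.06] tcp [ 0.547 -0.25   0.152]
55 ang [-0.0, 2.8, 0.0] xyz [-0.69, 0.0, 0.07] tcp [ 0.547 -0.245  0.157]
60 ang [0.0, 2.9, -0.0] xyz [-0.69, 0.0, 0.09] tcp [ 0.547 -0.239  0.162]
```

servo_tool(targets=[{"angular": [0,0,0],"xyz": [-0.84,-0.04,1.6],"claw": 0},{"angular": [0,0,0],"xyz": [-0.84,-0.04,1.6],"claw": 0},{"angular": [0,0,0],"xyz": [-0.84,-0.04,1.6],"claw": 0},{"angular": [0,0,0],"xyz": [-0.84,-0.04,1.6],"claw": 0},{"angular": [0,0,0],"xyz": [-0.44,0,-0.6],"claw": 0},{"angular": [0,0,0],"xyz": [-0.49,0,-0.56],"claw": 0},{"angular": [0,0,0],"xyz": [-0.54,0,-0.51],"claw": 0},{"angular": [0,0,0],"xyz": [-0.58,0,-0.46],"claw": 0},{"angular": [0,0,0],"xyz": [-0.62,0,-0.41],"claw": 0},{"angular": [0,0,0],"xyz": [-0.65,0,-0.35],"claw": 0},{"angular": [0,0,0],"xyz": [-0.68,0,-0.3],"claw": 0}])

```text
t: 5.2
eef_pos: [0.5486, -0.2743, 0.1217]
ee_rot: [-3.141, 0.879, -1.552]
force: [0.4, -1.1, -0.8]
width: 0.0005
gripper_force: 1.0
```

Run:
```python
from h import *
d=snap('side','s2')
cv2.imwrite('pics/v2.png',cv2.resize(d['color'][60:220,230:410],None,fx=2.5,fy=2.5))
plan(range(25,81,5))
```

```text
t 5.25 [ 0.549  -0.2741  0.123 ] [-0.4 -1.1  0.5]
25 ang [-0.4, -0.3, -0.2] xyz [-0.44, 0.15, 0.3] tcp [ 0.547 -0.269  0.124]
30 ang [-0.0, 0.0, 0.0] xyz [-0.72, -0.0, -0.17] tcp [ 0.547 -0.266  0.131]
35 ang [-0.0, 0.0, 0.0] xyz [-0.73, -0.0, -0.11] tcp [ 0.547 -0.262  0.138]
40 ang [-0.0, 0.0, 0.0] xyz [-0.72, 0.0, -0.05] tcp [ 0.547 -0.258  0.143]
45 ang [-0.0, 0.0, 0.0] xyz [-0.59, 0.0, 0.01] tcp [ 0.547 -0.254  0.148]
50 ang [-0.0, 0.0, 0.0] xyz [-0.59, -0.0, 0.06] tcp [ 0.547 -0.25   0.152]
55 ang [-0.0, 2.8, 0.0] xyz [-0.69, 0.0, 0.07] tcp [ 0.547 -0.245  0.157]
60 ang [0.0, 2.9, -0.0] xyz [-0.69, 0.0, 0.09] tcp [ 0.547 -0.239  0.162]
65 ang [0.0, 2.9, -0.0] xyz [-0.68, 0.0, 0.11] tcp [ 0.546 -0.234  0.166]
70 ang [-0.0, 2.8, -0.0] xyz [-0.68, -0.0, 0.13] tcp [ 0.546 -0.228  0.169]
75 ang [-0.0, 2.8, 0.0] xyz [-0.67, -0.0, 0.15] tcp [ 0.546 -0.222  0.172]
80 ang [0.0, 2.8, -0.0] xyz [-0.66, -0.0, 0.18] tcp [ 0.546 -0.215  0.175]
```

View pics/v2.png

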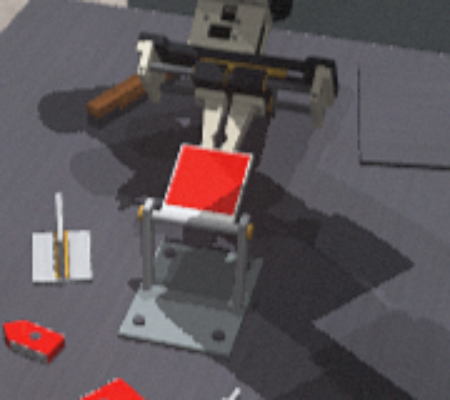

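The flag is rising, with its edge at (215,150) resting on the fingers. Contact force is about 1 N, so I'll continue.

servo_tool(targets=[{"angular": [0,0,0],"xyz": [-0.44,0.1,0.3],"claw": 0},{"angular": [0,0,0],"xyz": [-0.72,0,-0.17],"claw": 0},{"angular": [0,0,0],"xyz": [-0.73,0,-0.11],"claw": 0},{"angular": [0,0,0],"xyz": [-0.72,0,-0.05],"claw": 0},{"angular": [0,0,0],"xyz": [-0.59,0,0],"claw": 0},{"angular": [0,0,0],"xyz": [-0.59,0,0.06],"claw": 0},{"angular": [0,2.8,0],"xyz": [-0.69,0,0.07],"claw": 0},{"angular": [0,2.8,0],"xyz": [-0.69,0,0.09],"claw": 0},{"angular": [0,2.8,0],"xyz": [-0.68,0,0.11],"claw": 0},{"angular": [0,2.8,0],"xyz": [-0.68,0,0.13],"claw": 0}])

```text
t: 6.25
eef_pos: [0.5466, -0.2276, 0.1676]
ee_rot: [-3.141, 0.682, -1.552]
force: [-0.9, -1.9, -0.1]
width: 0.0001
gripper_force: 0.8
```

Run:
```python
from h import *
d=snap('side','s3')
cv2.imwrite('pics/v3.png',cv2.resize(d['color'][60:220,230:410],None,fx=2.5,fy=2.5))
plan(range(75,181,5))
```

```text
t 6.3 [ 0.5476 -0.2263  0.1697] [-1.4 -0.4  0.8]
75 ang [-0.4, 2.5, -0.2] xyz [-0.51, 0.14, 0.1] tcp [ 0.546 -0.222  0.172]
80 ang [0.0, 2.8, -0.0] xyz [-0.66, -0.0, 0.18] tcp [ 0.546 -0.215  0.175]
85 ang [0.0, 2.8, -0.0] xyz [-0.65, 0.0, 0.2] tcp [ 0.546 -0.209  0.177]
90 ang [0.0, 2.9, 0.0] xyz [-0.64, -0.0, 0.22] tcp [ 0.546 -0.202  0.178]
95 ang [0.0, 2.8, 0.0] xyz [-0.63, 0.0, 0.24] tcp [ 0.545 -0.195  0.179]
100 ang [-0.0, 2.9, -0.0] xyz [-0.62, -0.0, 0.26] tcp [ 0.545 -0.189  0.179]
105 ang [0.0, 2.9, 0.0] xyz [-0.61, -0.0, 0.27] tcp [ 0.545 -0.182  0.179]
110 ang [-0.0, 2.8, -0.0] xyz [-0.6, 0.0, 0.29] tcp [ 0.545 -0.175  0.178]
115 ang [-0.0, 2.8, 0.0] xyz [-0.59, 0.0, 0.31] tcp [ 0.545 -0.169  0.177]
120 ang [-0.0, 2.8, 0.0] xyz [-0.57, -0.0, 0.33] tcp [ 0.545 -0.163  0.175]
125 ang [0.0, 2.9, -0.0] xyz [-0.56, 0.0, 0.35] tcp [ 0.544 -0.156  0.173]
130 ang [-0.0, 2.8, -0.0] xyz [-0.54, -0.0, 0.36] tcp [ 0.544 -0.151  0.17 ]
135 ang [0.0, 0.0, 0.0] xyz [-0.42, 0.0, 0.42] tcp [ 0.544 -0.146  0.166]
140 ang [0.0, 0.0, 0.0] xyz [-0.38, -0.0, 0.46] tcp [ 0.544 -0.142  0.162]
145 ang [0.0, 0.0, 0.0] xyz [-0.34, -0.0, 0.49] tcp [ 0.544 -0.138  0.157]
150 ang [0.0, 0.0, 0.0] xyz [-0.29, 0.0, 0.52] tcp [ 0.544 -0.135  0.152]
155 ang [0.0, 0.0, 0.0] xyz [-0.25, -0.0, 0.54] tcp [ 0.544 -0.132  0.147]
160 ang [0.0, 0.0, 0.0] xyz [-0.2, -0.0, 0.56] tcp [ 0.544 -0.129  0.142]
165 ang [0.0, 0.0, 0.0] xyz [-0.15, 0.0, 0.57] tcp [ 0.544 -0.127  0.136]
170 ang [0.0, 0.0, 0.0] xyz [-0.1, 0.0, 0.59] tcp [ 0.544 -0.126  0.13 ]
175 ang [0.0, 0.0, 0.0] xyz [-0.05, -0.0, 0.59] tcp [ 0.543 -0.125  0.125]
180 ang [0.0, 0.0, 0.0] xyz [0.0, -0.0, 0.59] tcp [ 0.543 -0.124  0.119]
```

View pics/v3.png

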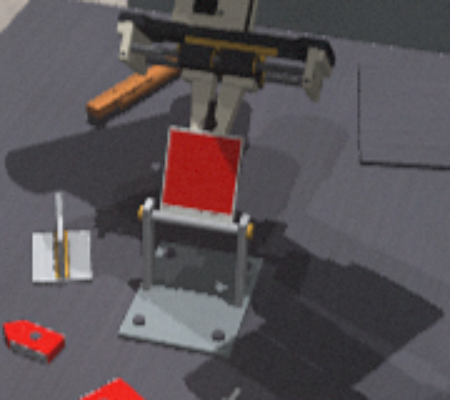

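The flag is nearly upright, with its outer edge at about (205,130) and the fingers behind it. I'll continue over the top.

servo_tool(targets=[{"angular": [0,2.5,0],"xyz": [-0.51,0.1,0.1],"claw": 0},{"angular": [0,2.8,0],"xyz": [-0.66,0,0.18],"claw": 0},{"angular": [0,2.8,0],"xyz": [-0.65,0,0.2],"claw": 0},{"angular": [0,2.8,0],"xyz": [-0.64,0,0.22],"claw": 0},{"angular": [0,2.8,0],"xyz": [-0.63,0,0.24],"claw": 0},{"angular": [0,2.8,0],"xyz": [-0.62,0,0.26],"claw": 0},{"angular": [0,2.8,0],"xyz": [-0.61,0,0.27],"claw": 0},{"angular": [0,2.8,0],"xyz": [-0.6,0,0.29],"claw": 0},{"angular": [0,2.8,0],"xyz": [-0.59,0,0.31],"claw": 0},{"angular": [0,2.8,0],"xyz": [-0.57,0,0.33],"claw": 0},{"angular": [0,2.8,0],"xyz": [-0.56,0,0.35],"claw": 0},{"angular": [0,2.8,0],"xyz": [-0.54,0,0.36],"claw": 0},{"angular": [0,0,0],"xyz": [-0.42,0,0.42],"claw": 0},{"angular": [0,0,0],"xyz": [-0.38,0,0.46],"claw": 0},{"angular": [0,0,0],"xyz": [-0.34,0,0.49],"claw": 0}])

```text
t: 7.8
eef_pos: [0.5442, -0.139, 0.1551]
ee_rot: [-3.142, 0.104, -1.552]
force: [0.5, -0.4, 1.7]
width: 0.0003
gripper_force: 0.7
```

Run:
```python
from h import *
d=snap('side','s4')
cv2.imwrite('pics/v4.png',cv2.resize(d['color'][60:220,230:410],None,fx=2.5,fy=2.5))
plan(range(150,181,5))
```

```text
t 7.85 [ 0.5439 -0.1387  0.1542] [-0.2 -0.3  0.2]
150 ang [0.0, 1.0, -0.5] xyz [-0.37, 0.0, 0.24] tcp [ 0.544 -0.135  0.152]
155 ang [0.0, 0.0, 0.0] xyz [-0.25, -0.0, 0.54] tcp [ 0.544 -0.132  0.147]
160 ang [0.0, 0.0, 0.0] xyz [-0.2, -0.0, 0.56] tcp [ 0.544 -0.129  0.142]
165 ang [0.0, 0.0, 0.0] xyz [-0.15, 0.0, 0.57] tcp [ 0.544 -0.127  0.136]
170 ang [0.0, 0.0, 0.0] xyz [-0.1, 0.0, 0.59] tcp [ 0.544 -0.126  0.13 ]
175 ang [0.0, 0.0, 0.0] xyz [-0.05, -0.0, 0.59] tcp [ 0.543 -0.125  0.125]
180 ang [0.0, 0.0, 0.0] xyz [0.0, -0.0, 0.59] tcp [ 0.543 -0.124  0.119]
```

View pics/v4.png

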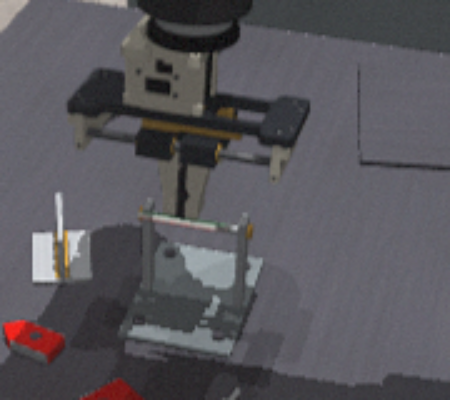

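The flag is seen edge-on (a line at (190,220)), past 140°. Pressing it down now.

servo_tool(targets=[{"angular": [0,0,0],"xyz": [-0.37,0,0.24],"claw": 0},{"angular": [0,0,0],"xyz": [-0.25,0,0.54],"claw": 0},{"angular": [0,0,0],"xyz": [-0.2,0,0.56],"claw": 0},{"angular": [0,0,0],"xyz": [-0.15,0,0.57],"claw": 0},{"angular": [0,0,0],"xyz": [-0.1,0,0.59],"claw": 0},{"angular": [0,0,0],"xyz": [-0.05,0,0.4],"claw": 0},{"angular": [0,0,0],"xyz": [0,0,0.2],"claw": 0},{"angular": [0,0,0],"xyz": [0,0,0.2],"claw": 0},{"angular": [0,0,0],"xyz": [0,0,0],"claw": 0}])

```text
t: 8.75
eef_pos: [0.5438, -0.1246, 0.1234]
ee_rot: [3.141, 0.103, -1.552]
force: [-0.2, 0.2, 0.3]
width: 0.0005
gripper_force: 0.0
```

servo_tool(targets=[{"angular": [0,0,0],"xyz": [0,0,0.15],"claw": 0},{"angular": [0,0,0],"xyz": [0,0,0.15],"claw": 0},{"angular": [0,0,0],"xyz": [0,0,0],"claw": 0}])

```text
t: 9.05
eef_pos: [0.5439, -0.1245, 0.1206]
ee_rot: [-3.141, 0.103, -1.552]
force: [-0.5, 0.6, 1.2]
width: 0.0004
gripper_force: 0.2
```

servo_tool(targets=[{"angular": [0,0,0],"xyz": [0,0,0.1],"claw": 0},{"angular": [0,0,0],"xyz": [0,0,0],"claw": 0}])

```text
t: 9.25
eef_pos: [0.544, -0.1244, 0.1199]
ee_rot: [-3.141, 0.103, -1.551]
force: [-0.4, 0.7, 3.2]
width: 0.0004
gripper_force: 1.4
```

servo_tool(targets=[{"angular": [0,0,0],"xyz": [0,0,0.1],"claw": 0},{"angular": [0,0,0],"xyz": [0,0,0],"claw": 0}])

```text
t: 9.45
eef_pos: [0.544, -0.1244, 0.1196]
ee_rot: [-3.141, 0.103, -1.551]
force: [-3.5, 0.2, 8.5]
width: 0.0005
gripper_force: 4.5
```

servo_tool(targets=[{"angular": [0,0,0],"xyz": [0,0,0.1],"claw": 0},{"angular": [0,0,0],"xyz": [0,0,0],"claw": 0}])

```text
t: 9.65
eef_pos: [0.5441, -0.1244, 0.1194]
ee_rot: [-3.141, 0.102, -1.551]
force: [-5.6, 0.8, 15.2]
width: 0.0005
gripper_force: 7.6
```

The force climbs with no further motion, so the flag is on its hard stop. Retracting.

servo_tool(targets=[{"angular": [0,0,0],"xyz": [0,0,-0.5],"claw": 0},{"angular": [0,0,0],"xyz": [0,0,-1.5],"claw": 0},{"angular": [0,0,0],"xyz": [0,0,-2],"claw": 0},{"angular": [0,0,0],"xyz": [0,0,-2],"claw": 0},{"angular": [0,0,0],"xyz": [0,0,-2],"claw": 0},{"angular": [0,0,0],"xyz": [0,0,-2],"claw": 0},{"angular": [0,0,0],"xyz": [0,0,-2],"claw": 0},{"angular": [0,0,0],"xyz": [0,0,-1],"claw": 0},{"angular": [0,0,0],"xyz": [0,0,0],"claw": 0}])

```text
t: 10.55
eef_pos: [0.5447, -0.1376, 0.2481]
ee_rot: [-3.139, 0.103, -1.551]
force: [0.5, 0.7, -0.3]
width: 0.0006
gripper_force: 0.0
```

Run:
```python
from h import *
d=snap('side','s5'); cv2.imwrite('pics/v5.png',cv2.resize(d['color'][80:370,150:400],None,fx=2,fy=2))
s=monitor.get_state();print(s['eef_pos'],s['force'])
# expected pixels of flat flag outer edge corners, and 6 deg short
for a in(180,174):
  t=np.radians(a)
  for l in(-.035,.035): print(a,proj(d,P+l*np.array([1,.027,0])+.085*(-np.cos(t)*S+np.sin(t)*Z)),(np.array(proj(d,P+l*np.array([1,.027,0])+.085*(-np.cos(t)*S+np.sin(t)*Z)))-[150,80])*2)
```

```text
[ 0.5440865  -0.13738969  0.24685983] [-0.5460518   0.40742511  1.19505054]
180 [np.float64(312.9), np.float64(172.7)] [325.8 185.4]
180 [np.float64(282.6), np.float64(167.0)] [265.2 174. ]
174 [np.float64(313.1), np.float64(169.4)] [326.2 178.8]
174 [np.float64(282.7), np.float64(163.8)] [265.4 167.6]
```

View pics/v5.png

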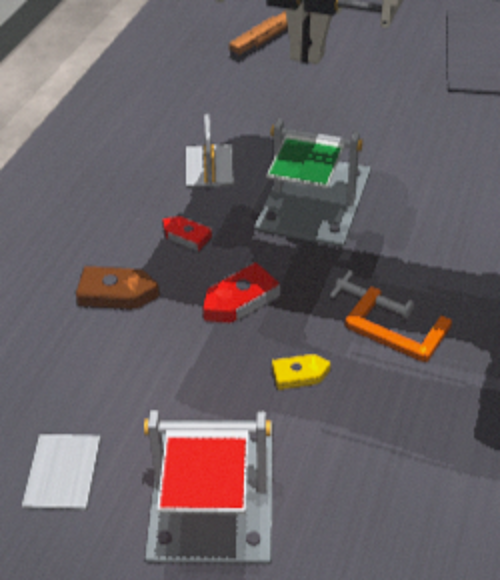

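The right flag shows green and lies flat: its outer edge is at (328,185)–(267,178), as predicted for 180°. The left flag is still red, the loose parts look unmoved, and the gripper is clear.

```bash
python3 -c "
from h import *
print(order.job_done())"
```

```text
the job is handed in; nothing more can be done
None
```

I turned the right station's flag (the one beside the T-bracket) fully over onto its stop, showing green; the left flag still shows red, nothing else looked moved in the last picture, and the job is handed in (no verdict came back).

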